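# Close the screw tub and ready the brush over the watch movement

## Task

The watch movement is about to be brushed clean. First press the orange lid fully home on the white screw tub so that no dust gets in, then draw the red-handled brush out of the tool stand, turn it to a slant of roughly 45 degrees with the bristles lower, and finish while holding it still, with the bristle tip about 5 cm above the middle of the movement. Do not touch the movement or its holder with the brush, and leave the hammer in the stand and the holder and small bottle where they are.

Things in the scene. Friction and masses are not known exactly. Their poses are not given: they have to be found in the camera images.
- tool_stand: pale wooden tool stand with a black foot, fixed to the bench. Foot 196 x 74 x 10 mm, block 172 x 46 mm with its top 64 mm above the bench. Three square pockets 15 x 15 mm, 54 mm deep (pocket floor 10 mm above the bench), in a row along its x axis at x = -60, 0 and +60 mm; brush and hammer stand in the two outer ones, the middle one is empty. Origin: centre of its underside; z up.
- bench_brush: red-handled brush, 137 mm long, 20 g, upright, a little loose, bristles down, in either outer pocket of the stand. Its y axis runs from bristles to handle end (up at the start). Origin at mid length; the centre line passes through (0, y, 5 mm) in its frame. Bristle end y = -68 mm, ferrule 9 to 12 mm thick up to y = -26 mm, then round handle 8 to 9 mm thick to y = +68 mm (147 mm above the bench).
- brush_tip (a point): end of the brush's bristles, on its centre line, 137 mm from the handle's end
- screw_tub: white round screw tub on a black rubber foot (88 mm across), fixed to the bench; 66 mm wide, rim 42 mm high and 69 mm wide. Origin: centre of its underside; z up. (Mind the fixed grey lamp: its head hangs 290 to 315 mm above the bench, over the part beyond x = 0.65 m, y from -0.26 to +0.17 m in the robot's frame.)
- tub_lid (a joint): how far the lid has gone down: 0 m = 10 mm proud, 0.010 m = fully home with its flange on the rim. It starts between 0 and 3 mm, moves only straight down or up, stays where it is left, and needs 6 to 8 N to move; it stops rigidly when home.
- lid_top (a point): centre of the flat top of the orange lid (disc 72 mm wide, 6 mm thick); 58 mm above the bench at joint 0, 48 mm when home
- movement_holder: small grey metal movement holder, 31 x 67 x 11 mm, loose on a cream sheet 3 mm above the bench, its long side along its y axis. Origin: centre of its underside; z up. A round brass watch movement 26 mm wide is fixed on its middle.
- movement_top (a point): middle of the top of the brass movement, about 18 mm above the bench
- small_hammer: small hammer with a wooden handle (10 x 12 mm) and a brass head 38 mm wide, 149 mm long, standing loose, head up, in the other outer pocket, the head's length along the stand's x axis, its top about 160 mm above the bench; origin at mid length, its y axis down. To be left there.
- part_bottle: small glass bottle with a blue cap, 26 mm wide, 48 mm high, standing loose on the bench; origin: centre of its underside
Things that resemble listed ones, but are neither listed nor needed, are in the scene too. Of the things that look like the movement_holder, the smallest one is meant.

How it is judged:
On the way, in this order (a step that is already met when the one before it is completed fails the run):
1. the lid is fully home on the tub (value of joint tub_lid above 0.0085 m), for 0.2 s.
2. the brush is drawn clear of the stand in the fingers (height (world z) of brush_tip above 0.072 m and contact force between bench_brush and the fingers above 0.5 N), for 0.2 s.
At the end, for the whole second after the job is handed in: Lid home within 1.5 mm; brush held still in the fingers only, bristles lower, 28 to 62 degrees from vertical, tip within 30 mm of the movement's middle in plan and 35 to 100 mm above the bench; holder within 20 mm, hammer and bottle within 30 mm of their starts (value of joint tub_lid above 0.0085 m and contact force between bench_brush and the fingers above 0.5 N and contact force between bench_brush and tool_stand below 0.05 N and contact force between bench_brush and movement_holder below 0.05 N and horizontal distance between brush_tip and movement_top below 0.03 m and height (world z) of brush_tip between 0.035 and 0.1 m and angle between bench_brush's own y axis and vertical between 0.49 and 1.08 rad and linear speed of bench_brush below 0.03 m/s and distance of each of small_hammer, part_bottle from where it was at the start of the episode below 0.03 m and distance of movement_holder from where it was at the start of the episode below 0.02 m); the arm keeps its last pose, push and grip.
It fails at once if the brush touches the movement or its holder (contact force between bench_brush and movement_holder above 0.3 N).
It fails at once if the hammer is pulled or knocked out of the stand (distance of small_hammer from where it was at the start of the episode above 0.04 m).
It fails at once if the movement holder or bottle is pushed about (distance of movement_holder from where it was at the start of the episode above 0.02 m or distance of part_bottle from where it was at the start of the episode above 0.03 m).
It also fails if it takes over 51 s, if anything falls off the work surface, if the arm or the gripper's body presses on something with over 40 N, if the wrist force passes 120 N, or if a joint passes its speed limit or range.

## Robot

A 6-joint arm with a two-finger parallel gripper is mounted at the origin on a cart in front of the work surface, level with it; the furniture and walls round the work are solid. World frame = base frame: x ahead of the robot, y to its left, z up, the work surface at z = 0. Lengths are in m, angles in rad, forces in N, time in s.
With the tool pointing down it reaches from about 0.3 to 0.875 m from the base axis. Payload 6.4 kg.
Tool frame: the origin (TCP) lies midway between the tips of the shut fingers; the grasp point (between the pads) lies 19 mm behind it; z points along the fingers, y is the line along which they close (so a half turn about z gives the same grasp; the last joint's range is limited). The gripper opens to 85 mm and grips with 20 to 120 N. Pads are 22 mm wide; open, the fingers measure 114 mm over their backs; the gripper's body (76 mm by 85 mm) begins 54 mm behind the grasp point. The pads swing forward as they close: fully open they stand 13 mm farther back than shut.
Start: joints at [1, 0.181, 1.607, -0, 1.354, -0.206], TCP at [0.205, 0.537, 0.231] pointing down, gripper open.
Joint ranges: [-2.99, 2.99], [-0.89, 2.07], [0.3, 2.58], [-1.14, 4.28], [0, 2.63], [-3.12, 3.12]. Speed limits (rad/s): [2.57, 2.57, 3.01, 3.14, 3.14, 3.14].

## Interface

Orientations are given as a unit quaternion [w, x, y, z].
In Python, from bench import sensors, vision, ctrl gives the robot as it stands.
- The arm moves only by the tool carry_out, never from a script. Its argument "deltas" is text: rows parted by semicolons, each of 7 numbers parted by spaces: the shift along the tool's x, y, z in mm, then the turn, a rotation vector about the tool's x, y, z in rad, then the closure, from 0 (fully open) to 1 (shut). In form: tx ty tz ax ay az claw; .... A call has 1 to 12 rows; each row is the pose to reach, as a shift and turn from the pose commanded when the call began, along the tool's axes at that moment; what a row does not reach only later rows make up. A row lasts 1/8 s, in which the tool goes at most 62.5 mm and 10.7 degrees, less where a joint would pass 70% of its speed; a pose out of reach is approached as far as the arm can. A call with a gripper value outside its range is refused whole. The fingers move at their own pace and stop on an object; the grip force is fixed at half the most. Time passes only in rows, so rows that repeat a pose let the fingers close. It gives the time, the measured TCP pose, the force, the opening and the grip force at its end, in the units of the state.
- sensors.get_obs(): the state, without advancing time (a new reading comes with each control period).
- vision.camera(name): name is "scene" or "top"; returns the picture (384x512x3 uint8, blue, green, red); there is no depth.
- vision.camera_model(name): a dict with "K" (3x3 intrinsics, pixels), "extrinsics" (4x4, takes a point from world to camera coordinates). Camera axes: x right, y down, z forward; pixel columns grow to the right and rows downward; lengths in m; the calibration is good to about 2 mm. A picture is of the moment at which its call begins. camera_model takes no time and is no camera call.
- ctrl.hand_in(): hands the job in; it is judged then, once.
The state is a dict: "time_s": time; "q": joint angles; "dq": joint speeds; "joint_efforts": joint torques, N m; "eef_pos": TCP position; "eef_rot": TCP orientation; "wrist_force": force on the tool from outside, world axes, zero at the start; "torque": the same for the moment, N m; "opening": opening from 0.0 (shut) to 1.0 (fully open); "grasp_force": force on a finger pad.
Only numpy, scipy, OpenCV 4.12 (cv2) and the standard library are available. Lean on these libraries where they do the work, as an engineer would, in place of code of your own. Each camera call takes 0.05 s, during which the arm holds its last target. There are 200 camera calls.

## Working session

There is one attempt and no reset: what is moved stays moved. The work goes in short steps, Python scripts to look and compute and a tool call to move; the robot and the scene stay as the last step left them, time stands still between calls to the robot, and variables do not carry over. Pictures are saved under pics/ and viewed, at most 10 in all, crops included, and the job is handed in when it is done.

Besides the shell and the picture viewer there is one more tool, called by a JSON object that holds its "op" and its "data", one argument or row to a line. carry_out: Moves the arm, as the interface text tells. Its arguments: {"type":"object","properties":{"deltas":{"type":"string"}},"required":["deltas"]}

```bash
mkdir -p pics
python3 - <<'E'
from bench import sensors, vision
import cv2,json
for n in("scene","top"):
    cv2.imwrite(f"pics/{n}0.png",vision.camera(n)); m=vision.camera_model(n); print(n,m)
o=sensors.get_obs(); print(o)
E
```

```text
scene {'K': array([[459.42554483,   0.        , 262.95500467],
       [  0.        , 459.42554483, 192.62997595],
       [  0.        ,   0.        ,   1.        ]]), 'extrinsics': array([[ 0.82533628, -0.5645409 ,  0.01065779, -0.44238348],
       [-0.22111682, -0.34051662, -0.91386858,  0.21129343],
       [ 0.51954535,  0.75189228, -0.40587021,  0.81418633],
       [ 0.        ,  0.        ,  0.        ,  1.        ]])}
top {'K': array([[394.19499419,   0.        , 254.83741506],
       [  0.        , 394.19499419, 192.03916987],
       [  0.        ,   0.        ,   1.        ]]), 'extrinsics': array([[-1.69587284e-04, -9.99716957e-01, -2.37902571e-02,
         4.51222327e-02],
       [-9.94497322e-01,  2.66091818e-03, -1.04728205e-01,
         5.86426232e-01],
       [ 1.04761866e-01,  2.36415864e-02, -9.94216288e-01,
         1.09858167e+00],
       [ 0.00000000e+00,  0.00000000e+00,  0.00000000e+00,
         1.00000000e+00]])}
{'time_s': 0.1, 'q': array([ 9.99704973e-01,  1.81470445e-01,  1.60791145e+00,  2.67193529e-05,
        1.35381973e+00, -2.06285819e-01]), 'dq': array([-0.00117295, -0.00214634, -0.00183687, -0.00066424, -0.00041212,
        0.00063439]), 'joint_efforts': array([ 9.54536154e-04, -4.45876908e+01, -3.52242672e+01, -2.16549456e-04,
        4.03961370e-03,  1.03474733e-05]), 'eef_pos': array([0.20483183, 0.53674113, 0.23047051]), 'eef_rot': array([-3.16951910e-04,  1.81395782e-01,  9.83409845e-01, -7.39534920e-04]), 'wrist_force': array([ 0.33521234, -0.81469716,  0.3723132 ]), 'torque': array([ 0.02897459,  0.04747851, -0.01233727]), 'grasp_force': 0.0, 'opening': 1.0041866501175776}
```

```bash
python3 -c "
import cv2,numpy as np
a=[cv2.imread(f'pics/{n}0.png') for n in('scene','top')]
for n,i in zip(('s','t'),a): cv2.imwrite(f'pics/{n}0b.png',cv2.resize(i,(800,600),interpolation=cv2.INTER_CUBIC))"
```

```text
(no output)
```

View pics/s0b.png

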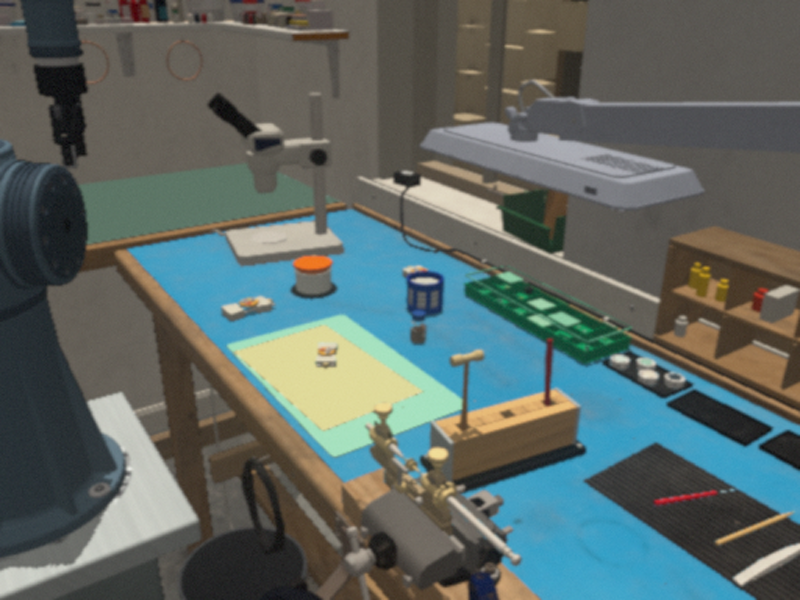

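View pics/t0b.png

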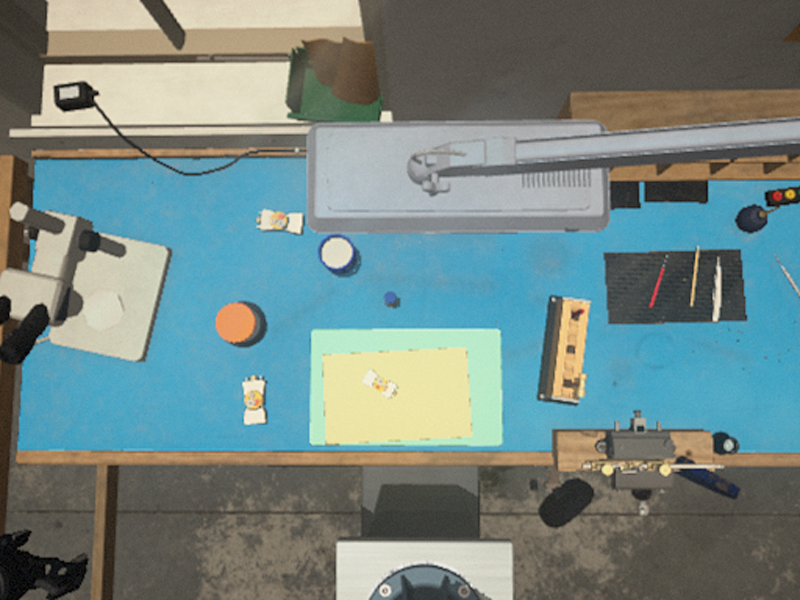

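The scene view shows the orange lid (313,264), the stand with hammer (466,355) and brush (549,345), and the bottle (418,325). There are three holder look-alikes, in top-view pixels (800-wide): (255,400) and (280,221) on the blue bench, and (381,383) on the cream sheet. The last fits, as it is the smallest and on the cream sheet. I'll confirm it in a crop while measuring.

```bash
cat > h.py <<'E'
import numpy as np, cv2
from bench import vision, sensors
def ray(n,uv):
    m=vision.camera_model(n);E=m["extrinsics"];R,t=E[:3,:3],E[:3,3]
    d=R.T@np.linalg.solve(m["K"],[uv[0],uv[1],1.]);return -R.T@t,d/np.linalg.norm(d)
def plane(n,uv,z):
    c,d=ray(n,uv);return c+d*(z-c[2])/d[2]
def tri(us,ut):
    (a,d),(b,e)=ray("scene",us),ray("top",ut)
    s=np.linalg.lstsq(np.c_[d,-e],b-a,rcond=None)[0];p,q=a+s[0]*d,b+s[1]*e
    return (p+q)/2,np.linalg.norm(p-q)
def proj(n,P):
    m=vision.camera_model(n);E=m["extrinsics"];x=m["K"]@(E[:3,:3]@np.array(P)+E[:3,3]);return x[:2]/x[2]
def blobs(img,lo,hi,box,amin=4):
    x0,y0,x1,y1=box;h=cv2.cvtColor(img[y0:y1,x0:x1],cv2.COLOR_BGR2HSV)
    n,l,s,c=cv2.connectedComponentsWithStats(cv2.inRange(h,lo,hi))
    return [(c[i]+[x0,y0],s[i]+[x0,y0,0,0,0]) for i in range(1,n) if s[i,4]>=amin]
E
python3 - <<'E'
from h import *
np.set_printoptions(precision=4,suppress=True)
s=cv2.imread("pics/scene0.png");t=cv2.imread("pics/top0.png")
print("lid top");[print(c,b,plane("top",c,.056)) for c,b in blobs(t,(5,150,120),(18,255,255),(130,180,180,230),50)]
print("lid sc");[print(c,b) for c,b in blobs(s,(3,150,120),(18,255,255),(180,155,220,185),20)]
print("brush top");[print(c,b,plane("top",c,.147)) for c,b in blobs(t,(0,120,40),(6,255,255),(355,188,380,212))+blobs(t,(170,120,40),(180,255,255),(355,188,380,212))]
print("brush sc");[print(c,b) for c,b in blobs(s,(0,120,40),(8,255,255),(340,210,365,262))+blobs(s,(170,120,40),(180,255,255),(340,210,365,262))]
print("bottle");[print(c,b,plane("top",c,.048)) for c,b in blobs(t,(105,150,20),(130,255,150),(240,182,262,200))]
A=cv2.resize(t[180:265,335:385],(353,600),interpolation=cv2.INTER_CUBIC)
B=cv2.resize(t[230:262,222:262],(447,358),interpolation=cv2.INTER_CUBIC)
C=np.zeros((600,800,3),np.uint8);C[:,:353]=A;C[:358,353:]=B
for i,(x,y) in enumerate([(163,256),(179,141)]):
    C[370:600,360+220*i:570+220*i]=cv2.resize(t[y-17:y+17,x-16:x+16],(210,230))
cv2.imwrite("pics/c1.png",C)
D=cv2.resize(s[210:315,270:380],(629,600),interpolation=cv2.INTER_CUBIC);cv2.imwrite("pics/c2.png",D)
E
```

```text
lid top
[156.5448 209.6343] [146 198  17  21 134] [0.535  0.3197 0.056 ]
lid sc
[199.5027 168.1622] [188 164  24  10 185]
brush top
brush sc
[351.5    217.3333] [350 217   4   2   6]
[349.3333 255.6667] [349 252   3   7   9]
[351.0476 226.    ] [350 219   3  16  21]
[350. 253.] [350 249   1   9   9]
bottle
```

View pics/c1.png

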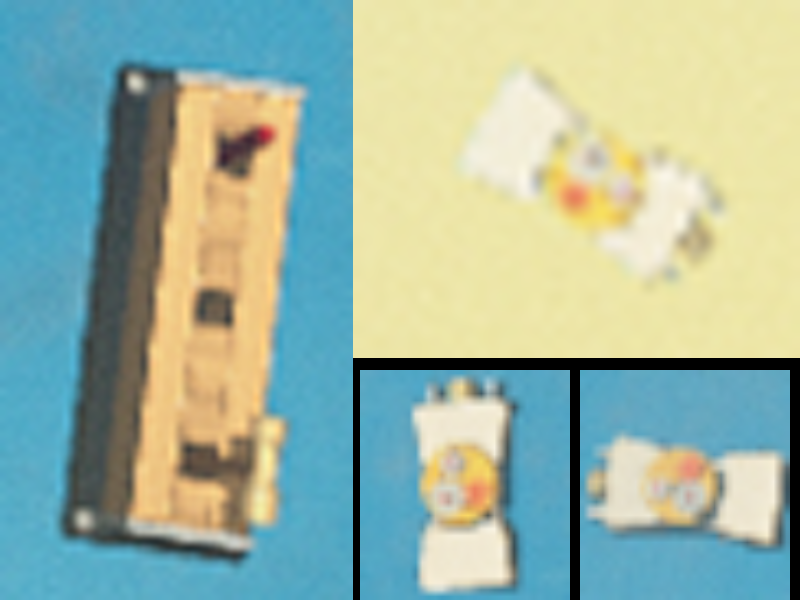

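View pics/c2.png

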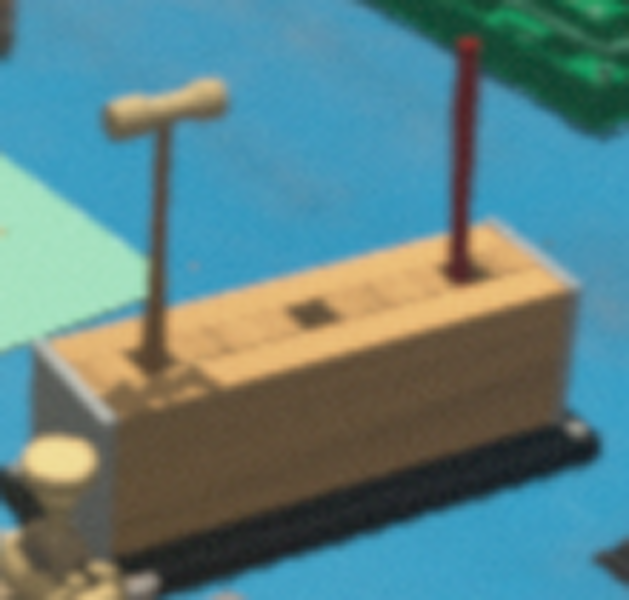

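The crop confirms it: the holder on the cream sheet is about 22 px long against 30 px for the other two, with its brass centre at top (243.8,246.1). The brush's handle end is at top (372.5,198.8) and scene (352.0,217.9), in the far pocket. The hammer is in the near one.

Run:
```python
from h import *
np.set_printoptions(precision=4,suppress=True)
s=cv2.imread("pics/scene0.png");t=cv2.imread("pics/top0.png")
for c,b in blobs(t,(3,110,100),(18,255,255),(130,185,180,230),50): print("lid",c,b,plane("top",(b[0]+b[2]/2-.5,b[1]+b[3]/2-.5),.055))
for p in[(199.5,168.2)]: print("lid scene",plane("scene",p,.054))
print("tip tri",tri((352,218),(372.5,199)),plane("top",(372.5,199),.147),plane("scene",(352,218),.147))
print("pocket brush/mid/hammer")
for p in[(368.6,202.5),(365.2,223.6),(363.3,245.2)]: print(plane("top",p,.064))
print("brush base sc",plane("scene",(350.4,257.5),.064))
for c,b in blobs(t,(8,140,120),(28,255,255),(234,235,254,256),8): print("brass",c,b)
print("mov",plane("top",(243.8,246.1),.018),"bottle",plane("top",(250,191.5),.048))
# holder white blob orientation
h=cv2.cvtColor(t[230:262,222:262],cv2.COLOR_BGR2HSV);m=cv2.inRange(h,(0,0,150),(179,60,255));p=cv2.findNonZero(m);r=cv2.minAreaRect(p);print(r,[plane("top",q+[222,230],.012)[:2] for q in cv2.boxPoints(r)])
```

```text
lid [150.379  206.1431] [138 194  26  26 496] [0.5439 0.3373 0.055 ]
lid scene [0.5405 0.331  0.054 ]
tip tri (array([ 0.5561, -0.2598,  0.1421]), np.float64(4.815820413106604e-05)) [ 0.5557 -0.2584  0.147 ] [ 0.5489 -0.2665  0.147 ]
pocket brush/mid/hammer
[ 0.5532 -0.2701  0.064 ]
[ 0.4952 -0.2591  0.064 ]
[ 0.4365 -0.2523  0.064 ]
brush base sc [ 0.5511 -0.2704  0.064 ]
brass [242.3077 247.6923] [240 245   6   5  13]
mov [0.4325 0.0762 0.018 ] bottle [0.5863 0.0576 0.048 ]
((21.10293960571289, 15.661764144897461), (23.838302612304688, 11.3189058303833), 30.963754653930664) [array([0.4371, 0.1164]), array([0.4649, 0.0997]), array([0.4299, 0.0408]), array([0.4023, 0.0575])]
```

{"op": "carry_out", "data": {
  "deltas": "-100 -18 20 0 0 -0.1 1; -200 -36 40 0 0 -0.2 1; -300 -54 60 0 0 -0.3 1; -387 -69 80 0 0 -0.365 1; -387 -69 100 0 0 -0.365 1; -387 -69 130 0 0 -0.365 1; -387 -69 160 0 0 -0.365 1; -387 -69 160 0 0 -0.365 1; -387 -69 160 0 0 -0.365 1; -387 -69 160 0 0 -0.365 1; -387 -69 160 0 0 -0.365 1"
}}

```text
time_s: 1.48
eef_pos: [0.5423, 0.3361, 0.0735]
eef_rot: [0.002, -0.001, 1.0, 0.001]
wrist_force: [-0.0, -0.4, -0.2]
opening: 0.0
grasp_force: 0.0
```

{"op": "carry_out", "data": {
  "deltas": "0 0 8 0 0 0 1; 0 0 14 0 0 0 1; 0 0 16 0 0 0 1; 0 0 18 0 0 0 1; 0 0 20 0 0 0 1; 0 0 20 0 0 0 1"
}}

```text
time_s: 2.22
eef_pos: [0.5416, 0.3346, 0.0513]
eef_rot: [-0.001, -0.0, 1.0, -0.0]
wrist_force: [-0.9, -0.6, 1.8]
opening: 0.002
grasp_force: 1.4
```

{"op": "carry_out", "data": {
  "deltas": "0 0 1 0 0 0 1; 0 0 2 0 0 0 1; 0 0 3 0 0 0 1; 0 0 3 0 0 0 1"
}}

```text
time_s: 2.72
eef_pos: [0.5417, 0.3346, 0.0484]
eef_rot: [-0.0, -0.0, 1.0, -0.0]
wrist_force: [-3.5, -1.6, 4.7]
opening: 0.001
grasp_force: 2.5
```

{"op": "carry_out", "data": {
  "deltas": "0 0 1 0 0 0 1; 0 0 1 0 0 0 1; 0 0 2 0 0 0 1; 0 0 2 0 0 0 1"
}}

```text
time_s: 3.22
eef_pos: [0.5418, 0.3347, 0.048]
eef_rot: [-0.0, -0.0, 1.0, -0.0]
wrist_force: [-7.5, -2.9, 15.5]
opening: 0.001
grasp_force: 7.6
```

The lid stopped at 0.048 with the force rising, so it is home. Next I go up and over to the brush.

{"op": "carry_out", "data": {
  "deltas": "0 0 -60 0 0 0 1; 10 -10 -120 0 0 0 1; 40 -60 -180 0 0 0 1; 90 -120 -200 0 0 0 0; 90 -180 -200 0 0 0 0; 90 -240 -200 0 0 0 0; 90 -300 -200 0 0 0 0; 90 -360 -200 0 0 0 0; 90 -420 -200 0 0 0 0; 90 -480 -200 0 0 0 0; 90 -540 -200 0 0 0 0; 90 -600 -200 0 0 0 0"
}}

```text
time_s: 4.72
eef_pos: [0.4519, -0.2582, 0.2464]
eef_rot: [0.0, 0.0, 1.0, -0.0]
wrist_force: [0.8, 0.4, 0.3]
opening: 1.001
grasp_force: 0.0
```

Run:
```python
from h import *
np.set_printoptions(precision=4,suppress=True)
i=vision.camera("scene");t=vision.camera("top")
o=sensors.get_obs();print(o['eef_pos'],o['q'])
for c,b in blobs(i,(3,150,120),(18,255,255),(180,155,220,185),20): print(c,b)
cv2.imwrite("pics/m1.png",np.hstack([cv2.resize(i[150:310,240:400],(400,400)),cv2.resize(t[150:310,270:430],(400,400))]))
```

```text
[ 0.4515 -0.2617  0.2461] [-0.7519  0.0473  1.7237 -0.0018  1.3687 -2.3164]
[199.7816 170.592 ] [188 166  24  10 174]
```

View pics/m1.png

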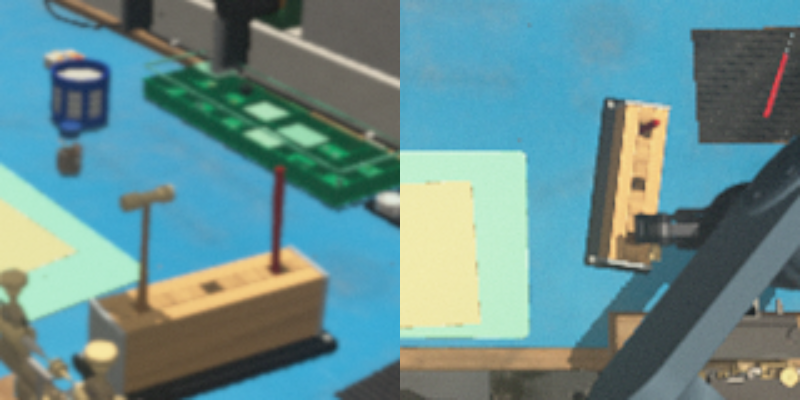

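The view shows the lid lower (row 168.2 → 170.6), and brush and hammer undisturbed in the stand with the gripper above them. Moving over the brush and down.

{"op": "carry_out", "data": {
  "deltas": "-40 0 0 0 0 0 0; -80 0 0 0 0 0 0; -101 0 0 0 0 0 0; -101 0 40 0 0 0 0; -101 0 80 0 0 0 0; -101 0 120 0 0 0 0; -101 0 156 0 0 0 0; -101 0 156 0 0 0 0; -101 0 156 0 0 0 0"
}}

```text
time_s: 5.95
eef_pos: [0.554, -0.2561, 0.0917]
eef_rot: [0.001, -0.0, 1.0, -0.001]
wrist_force: [0.2, -0.5, 0.2]
opening: 1.003
grasp_force: 0.0
```

Run:
```python
from h import *
i=vision.camera("scene");t=vision.camera("top")
cv2.imwrite("pics/m2.png",np.hstack([cv2.resize(i[190:280,310:400],(400,400)),cv2.resize(t[150:270,310:430],(400,400))]))
print(sensors.get_obs()['eef_pos'],proj("scene",[.553,-.266,.11]),proj("top",[.553,-.266,.11]))
```

```text
[ 0.55452713 -0.25656592  0.09259654] [351.62224493 235.0246794 ] [371.61037583 201.21982678]
```

View pics/m2.png

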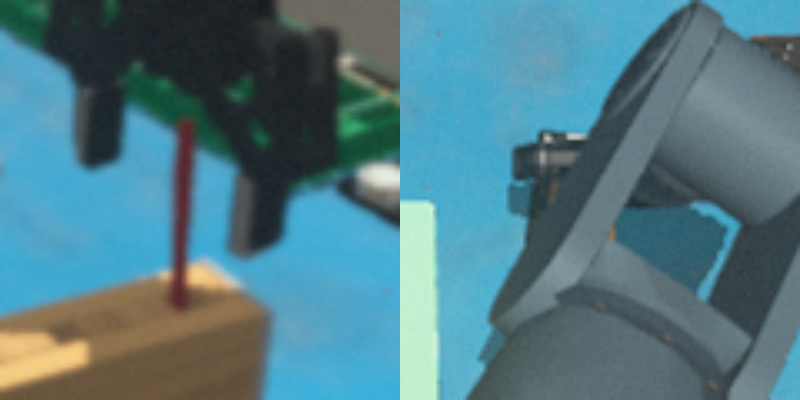

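The brush stands between the open fingers, about 8 mm off centre along y. I'll centre on it and close.

{"op": "carry_out", "data": {
  "deltas": "1 -8 3 0 0 0 0; 1 -8 3 0 0 0 0; 1 -8 3 0 0 0 0.6; 1 -8 3 0 0 0 1; 1 -8 3 0 0 0 1; 1 -8 3 0 0 0 1; 1 -8 3 0 0 0 1; 1 -8 3 0 0 0 1; 1 -8 3 0 0 0 1"
}}

```text
time_s: 7.18
eef_pos: [0.5522, -0.2642, 0.0874]
eef_rot: [0.0, -0.0, 1.0, -0.0]
wrist_force: [0.3, -2.9, -0.2]
opening: 0.086
grasp_force: 58.4
```

{"op": "carry_out", "data": {
  "deltas": "0 0 -15 0 0 0 1; 0 0 -35 0 0 0 1; 0 0 -60 0 0 0 1; 0 0 -90 0 0 0 1; 0 0 -110 0 0 0 1; 0 0 -110 0 0 0 1; 0 0 -110 0 0 0 1"
}}

```text
time_s: 8.05
eef_pos: [0.5517, -0.2632, 0.1964]
eef_rot: [-0.001, -0.0, 1.0, 0.001]
wrist_force: [-0.2, 0.4, -0.1]
opening: 0.085
grasp_force: 58.5
```

Run:
```python
from h import *
i=vision.camera("scene")
cv2.imwrite("pics/m3.png",cv2.resize(i[150:310,290:430],(525,600),interpolation=cv2.INTER_CUBIC))
o=sensors.get_obs();print(o['eef_pos'],o['q']);print(proj("scene",o['eef_pos']+[0,0,-.077]))
```

```text
[ 0.55149636 -0.26309261  0.19591382] [-6.39250875e-01  2.93070260e-01  1.54448832e+00  2.48618675e-04
  1.30653344e+00 -2.21037003e+00]
[350.35344824 230.40190304]
```

View pics/m3.png

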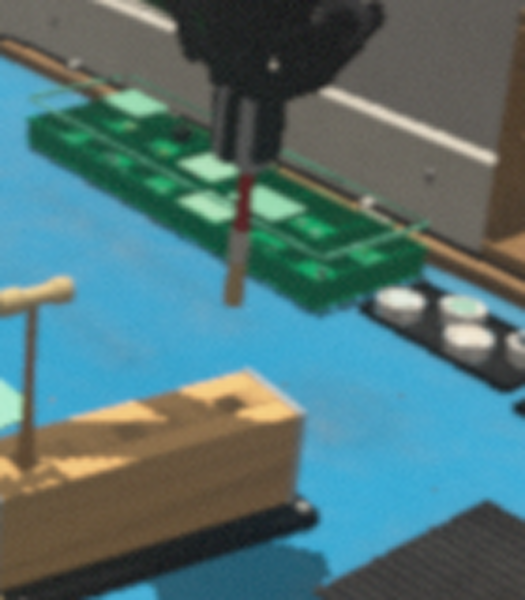

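Brush drawn clear, tip at scene (352,231), within about 4 mm of the tool axis. Next: traverse and tilt, staying high.

{"op": "carry_out", "data": {
  "deltas": "10 20 -10 0 0 0 1; 25 50 -20 0 0 0 1; 40 85 -20 0 0 0 1; 55 120 -20 -0.08 0 0 1; 70 155 -20 -0.16 0 0 1; 85 190 -20 -0.25 0 0 1; 100 225 -20 -0.34 0 0 1; 110 255 -20 -0.43 0 0 1; 119 280 -20 -0.52 0 0 1; 119 288 -20 -0.62 0 0 1; 119 288 -20 -0.73 0 0 1; 119 288 -20 -0.73 0 0 1"
}}

```text
time_s: 9.6
eef_pos: [0.4323, 0.0239, 0.2156]
eef_rot: [-0.002, 0.002, 0.934, 0.358]
wrist_force: [-0.2, -0.3, -0.7]
opening: 0.087
grasp_force: 58.5
```

Run:
```python
from h import *
from scipy.spatial.transform import Rotation as R
np.set_printoptions(precision=4,suppress=True)
i=vision.camera("scene");t=vision.camera("top");o=sensors.get_obs()
r=R.from_quat(np.r_[o['eef_rot'][1:],o['eef_rot'][0]]);T=r.as_matrix()
tip=o['eef_pos']+.077*T[:,2];g=np.array([.4325,.0762,.07])
print(o['time_s'],o['eef_pos'],o['q'],T[:,2],"tip",tip,"delta tool mm",1e3*T.T@(g-tip),proj("scene",tip),proj("top",tip))
cv2.imwrite("pics/m4.png",np.hstack([cv2.resize(i[140:260,140:300],(400,300)),cv2.resize(t[140:290,180:380],(400,300))]))
```

```text
9.7 [0.4328 0.0242 0.2167] [-0.6622  0.0642  1.946   0.5535  1.625  -2.3439] [-0.0009  0.6663 -0.7457] tip [0.4328 0.0755 0.1592] delta tool mm [  0.1295 -58.919   67.0202] [206.7657 167.8481] [241.1837 247.7544]
```

View pics/m4.png

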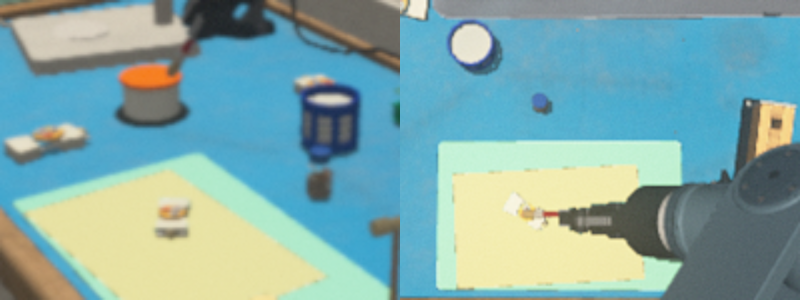

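The brush slants about 42°, bristles lower, with its tip at about top (239,246), scene (207,170), as predicted above the movement. Holder, bottle and lid are unchanged. Descending 89 mm.

{"op": "carry_out", "data": {
  "deltas": "0 -10 11 0 0 0 1; 0 -22 25 0 0 0 1; 0 -34 39 0 0 0 1; 0 -45 51 0 0 0 1; 0 -54 61 0 0 0 1; 0 -59 67 0 0 0 1; 0 -59 67 0 0 0 1; 0 -59 67 0 0 0 1; 0 -59 67 0 0 0 1; 0 -59 67 0 0 0 1; 0 -59 67 0 0 0 1"
}}

```text
time_s: 11.08
eef_pos: [0.4332, 0.0248, 0.1282]
eef_rot: [0.0, -0.0, 0.934, 0.357]
wrist_force: [0.7, -0.1, -0.2]
opening: 0.087
grasp_force: 58.5
```

Run:
```python
from h import *
from scipy.spatial.transform import Rotation as R
np.set_printoptions(precision=4,suppress=True)
i=vision.camera("scene");t=vision.camera("top");o=sensors.get_obs()
T=R.from_quat(np.r_[o['eef_rot'][1:],o['eef_rot'][0]]).as_matrix();tip=o['eef_pos']+.077*T[:,2]
print(o['time_s'],tip,o['dq'],o['grasp_force'],proj("scene",tip),proj("top",tip))
cv2.imwrite("pics/m5.png",np.hstack([cv2.resize(i[160:260,160:290],(400,300)),cv2.resize(t[200:290,200:320],(400,300))]))
```

```text
11.175 [0.4331 0.0762 0.0707] [ 0.0004  0.0023 -0.0008  0.     -0.0017  0.0011] 58.48022676073015 [208.2334 203.3602] [242.7992 246.4619]
```

View pics/m5.png

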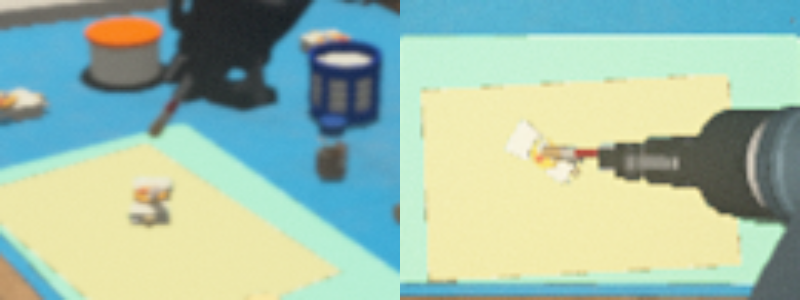

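The tip is at scene (210,204), within about 2 px of the predicted (208,203), over the movement and still. The holder has not been touched.

```bash
python3 -c "
from bench import ctrl; print(ctrl.hand_in())"
```

```text
the job is handed in; nothing more can be done
None
```

I handed the job in at about 11 s, verdict not shown: lid pressed home, brush held still at about 42° with the bristle tip about 5 cm above the movement, and the holder, hammer and bottle not touched as far as the pictures show.

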